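# Lock the sliding-lid box with its long headed pin

## Task

Slide the lid of the wooden box forward until the hole of the lug on it lines up with the holes of the fork on the box. Then push the long headed pin in from the fork's right-hand side as seen from the robot, through fork and lug, until the head sits fully home against the fork, and let go. Leave the shorter pin in its rack and do not disturb the other things on the worktop.

Things in the scene. Friction and masses are not known exactly. Their poses are not given: they have to be found in the camera images.
- fork_mouth (a point): Centre of the hole on the outer face of the fork's right-hand (robot's right, -y) cheek, 122 mm above the worktop. Axes are the box's, yawed up to 0.25 rad: x = the way the lid closes (away from the robot), y = along the hole, the way the pin goes in, z up. Hole 19.5 mm wide, level, edge broken 1.5 mm.
- fork_far (a point): Centre of the hole on the outer face of the fork's other cheek, 74 mm to +y of fork_mouth; same axes. Two upright aluminium cheeks, each 16 mm thick in y, 44 mm long in x, top 24 mm above the hole's axis, 42 mm apart. The lid's 36 mm thick lug (hole 20 mm wide) comes between them.
- box: Fixed wooden box with the sliding lid, 200 mm long in x, 130 mm wide in y; origin under its centre. The fork's hole is 75 mm to +x of the centre; the end block under the fork is 82 mm high, the side walls 92 mm.
- lid (a joint): How far the lid is open, m. 0: the lug's hole is in line with the fork's; grows as the lid is pulled open towards the robot (to 0.07). It can be pushed 4 mm too far, to its stop at -0.004. It moves stiffly (about 5 N friction) and stays where left; the pin's tapered nose can shift it by up to about 4 mm as it goes through.
- lid_bar (a point): Centre of the dark wooden bar across the top of the lid, for pushing it: 80 mm long in the box's y, 20 mm thick in x, 107 mm above the worktop, its top at 123 mm, the lid's top face at 91 mm. It moves with the lid; axes as the box. With the lid shut it is 75 mm to -x of the fork's hole.
- pin_grip (a point): Long steel headed pin: point on its axis 29 mm from the head's underside, near its centre of mass. y = along the pin from head to nose. Shank 18 mm in diameter, 105 mm long from the head's underside to the nose tip, the last 16 mm rounding down to 8 mm; head 36 mm in diameter, 12 mm thick. About 0.22 kg.
- rack: Fixed wooden rack, 170 mm in x, 66 mm in y, yawed up to 0.3 rad. Both pins lie level along its y in notches of its two boards, 90 mm apart, heads to the robot's right, axes 45 mm above the worktop; either may be the nearer one. The grip points lie in the free 32 mm between the boards (tops 48 mm, floor 10 mm); the boards are 10 mm thick. Origin under its middle, midway between the grip points.
- pin_head (a point): Centre of the underside of the long pin's head (the face that seats on the fork), 29 mm to -y of pin_grip; axes as pin_grip.
- pin_nose (a point): Tip of the long pin's nose, 76 mm to +y of pin_grip; axes as pin_grip.
- stub_grip (a point): The shorter headed pin, alike but with a 70 mm shank: too short; it stays in the rack. Point on its axis 29 mm from its head's underside.
- rolling_pin: Bystander: short wooden rolling pin, 230 mm long in its x, 42 mm thick; origin under its centre.
- lime_squeezer: Bystander: aluminium lime squeezer, 230 mm long in its x, 50 mm high; origin underneath.
- tongs: Bystander: stainless tongs, 235 mm long in their x, 18 mm high; origin underneath.
- bowl: Bystander: empty orange plastic bowl, 160 mm wide, 60 mm high; origin under its centre.
- mug: Bystander: mug, 80 mm wide, 90 mm high; origin under its centre.
- spoon: Bystander: wooden spoon, 180 mm long in its x, lying between rack and box; origin under its middle.
Mind the look-alikes: they are no part of the job. What is shaped like the part that bears pin_grip but green or purple is not meant.

How it is judged (in metres and radians):
On the way, in this order (a step that is already met when the one before it is completed fails the run):
1. the lid is slid shut, so that the holes overlap (value of joint lid below 0.005 m), for 0.1 s.
2. the long pin's nose is through both cheeks and the lug (y of pin_nose in the frame of fork_mouth above 0.074 m and x of pin_nose in the frame of fork_mouth between -0.006 and 0.006 m and z of pin_nose in the frame of fork_mouth between -0.006 and 0.006 m and y of pin_head in the frame of fork_mouth below 0.005 m).
At the end, for the whole second after the job is handed in: The long pin passes through both cheeks and the lug from the robot's right: its head's underside within 3 mm of the cheek's outer face and 4 mm of the hole's centre, nose within 6 mm of the hole's axis, pin in line within 0.06 rad, lid within 4 mm of shut (y of pin_head in the frame of fork_mouth between -0.003 and 0.003 m and x of pin_head in the frame of fork_mouth between -0.004 and 0.004 m and z of pin_head in the frame of fork_mouth between -0.004 and 0.004 m and x of pin_nose in the frame of fork_mouth between -0.006 and 0.006 m and z of pin_nose in the frame of fork_mouth between -0.006 and 0.006 m and angle between the y axis of pin_grip and the y axis of fork_mouth, either way round below 0.06 rad and value of joint lid below 0.004 m); the robot touches nothing.
It fails at once if the shorter pin is moved by more than 20 mm (distance of stub_grip from where it was at the start of the episode above 0.02 m).
It fails at once if a bystander (rolling pin, lime squeezer, tongs, bowl, mug, spoon) is moved by more than 40 mm (distance of any of rolling_pin, lime_squeezer, tongs, bowl, mug, spoon from where it was at the start of the episode above 0.04 m).
It also fails if it takes over 72 s, if anything falls off the work surface, if the arm or the gripper's body presses on something with over 40 N, if the wrist force passes 120 N, or if a joint passes its speed limit or range.

## Robot

A 6-joint arm with a two-finger parallel gripper is mounted at the origin on the work surface. World frame = base frame: x ahead of the robot, y to its left, z up, the work surface at z = 0. Lengths are in mm, angles in rad, forces in N, time in s.
With the tool pointing down it reaches from about 250 to 775 mm from the base axis. Payload 4 kg.
Tool frame: the origin (TCP) lies midway between the tips of the shut fingers; the grasp point (between the pads) lies 19 mm behind it (grasp_offset is the distance from the TCP to the grasp point, in mm); z points along the fingers, y is the direction in which the jaws open and shut (so a half turn about z gives the same grasp; the last joint's range is limited). The gripper opens to 94 mm and grips with 3 to 60 N. Pads are 16 mm wide; open, the fingers measure 119 mm over their backs; the gripper's body (75 mm by 177 mm) begins 78 mm behind the grasp point.
Start: joints at [1.23, 0.087, 1.371, -0, 1.684, -0.103], TCP at [129.57, 534.539, 205.506] pointing down, gripper open.
Joint ranges: [-3.1, 3.1], [-0.76, 2.03], [0.27, 2.55], [-1.08, 4.22], [0.17, 2.65], [-2.57, 2.57]. Speed limits (rad/s): [2.79, 2.79, 3.14, 3.14, 3.14, 3.14].

## Interface

Orientations are given as a unit quaternion [w, x, y, z].
In Python, from bench import state, camera, calibration, hand_in, grasp_offset gives the robot as it stands. The module is installed in compiled form; this text tells all that it offers.
- The arm moves only by the tool drive_tool, never from a script. Its argument "targets" is a list of rows, each a list of 7 numbers: the shift along the world's x, y, z in m, then the turn, a rotation vector about the world's x, y, z in rad, then the closure, from -1 (fully open) to 1 (shut). A call has exactly 8 rows; each row is the pose to reach, as a shift and turn from the pose measured when the call began; what a row does not reach only later rows make up. A row lasts 1/8 s, in which the tool goes at most 62.5 mm and 10.7 degrees, less where a joint would pass 70% of its speed; a pose out of reach is approached as far as the arm can. A call with a gripper value outside its range is refused whole. The fingers move at their own pace and stop on an object; "squeeze" is the grip in N (left out, the last holds). Time passes only in rows, so rows that repeat a pose let the fingers close, or fill a call up. It gives the time, the measured TCP pose, the force and the opening at its end, in the units of the state.
- state(): the state, without advancing time (a new reading comes with each control period).
- camera(name): name is "side" or "top"; returns (picture, depth): 400x640x3 uint8, blue, green, red; 400x640 float32, mm along the optical axis (not along the pixel's ray), 0 where there is no reading.
- calibration(name): a dict with "K" (3x3 intrinsics, pixels), "k1" (the pictures are not rectified: a ray, as slopes to the right and down, at radius r is drawn at 1 + k1 r^2 times it, then the intrinsics apply), "extrinsics" (4x4, takes a point from camera to world coordinates). Camera axes: x right, y down, z forward; pixel columns grow to the right and rows downward; lengths in mm; the calibration is good to about 2 mm. A picture is of the moment at which its call begins. calibration takes no time and is no camera call.
- hand_in(): hands the job in, once; it reports no verdict.
The state is a dict: "t": time; "joint_positions": joint angles; "dq": joint speeds; "tau": joint torques, N m; "tcp_pos": TCP position; "tcp_rot": TCP orientation; "ft_force": force on the tool from outside, world axes, zero at the start; "moment": the same for the moment, N m; "finger_gap": finger opening in mm.
Only numpy, scipy, OpenCV 4.12 (cv2) and the standard library are available. Lean on these libraries where they do the work, as an engineer would, in place of code of your own. Each camera call takes 0.05 s, during which the arm holds its last target. There are 200 camera calls.

## Working session

There is one attempt and no reset: what is moved stays moved. The work goes in short steps, Python scripts to look and compute and a tool call to move; the robot and the scene stay as the last step left them, time stands still between calls to the robot, and variables do not carry over. Pictures are saved under pics/ and viewed, about 8 in all and at most 12, crops included, and the job is handed in when it is done.

Besides the shell and the picture viewer there is one more tool, called as name([rows], argument=value, ...), one row to a line, values as JSON. drive_tool: Moves the arm, as the interface text tells. Its arguments: {"type":"object","properties":{"targets":{"type":"array","items":{"type":"array","items":{"type":"number"}}},"squeeze":{"type":"number"}},"required":["targets"]}

```bash
mkdir -p pics; cat > h.py <<'E'
import numpy as np, cv2
from bench import *
def shot(n,tag):
    im,d=camera(n); cv2.imwrite(f'pics/{tag}.png',im); np.save(f'pics/{tag}.npy',d); return im,d
def rays(n):
    c=calibration(n); K=np.array(c['K'],float)
    v,u=np.mgrid[0:400,0:640].astype(np.float32)
    dist=np.array([c['k1'],0,0,0],float)
    p=cv2.undistortPointsIter(np.stack([u.ravel(),v.ravel()],1)[:,None],K,dist,None,None,(3,50,1e-9))[:,0]
    return p.reshape(400,640,2)
def cloud(n,d):
    r=rays(n); E=np.array(calibration(n)['extrinsics'],float)
    P=np.dstack([r[...,0]*d,r[...,1]*d,d])
    W=P@E[:3,:3].T+E[:3,3]; W[d<=0]=np.nan; return W
def proj(n,X):
    c=calibration(n);E=np.linalg.inv(np.array(c['extrinsics'],float))
    X=np.atleast_2d(X).astype(float)
    p,_=cv2.projectPoints(X,cv2.Rodrigues(E[:3,:3])[0],E[:3,3],np.array(c['K'],float),np.array([c['k1'],0,0,0],float)); return p[:,0]
E
python3 - <<'E'
from h import *
for n in('top','side'):
    shot(n,n+'0'); print(n,calibration(n))
s=state(); print(s, grasp_offset)
E
```

```text
top {'K': array([[438.85371483,   0.        , 323.1628876 ],
       [  0.        , 438.85371483, 193.11325952],
       [  0.        ,   0.        ,   1.        ]]), 'k1': -0.038785658889870366, 'extrinsics': array([[ 2.13248687e-02, -9.96734956e-01,  7.78760396e-02,
         4.55330379e+02],
       [-9.99750333e-01, -2.07397399e-02,  8.31476317e-03,
        -9.79314127e+01],
       [-6.67248630e-03, -7.80339077e-02, -9.96928376e-01,
         1.49538095e+03],
       [ 0.00000000e+00,  0.00000000e+00,  0.00000000e+00,
         1.00000000e+00]])}
side {'K': array([[395.39074727,   0.        , 323.21151866],
       [  0.        , 395.39074727, 201.7150483 ],
       [  0.        ,   0.        ,   1.        ]]), 'k1': 0.016067215593344866, 'extrinsics': array([[ 9.53081883e-01, -1.70606798e-01,  2.50056484e-01,
         2.49011618e+02],
       [-3.02142836e-01, -4.85480776e-01,  8.20376817e-01,
        -1.07467981e+03],
       [-1.85642463e-02, -8.57439057e-01, -5.14250554e-01,
         7.24799917e+02],
       [ 0.00000000e+00,  0.00000000e+00,  0.00000000e+00,
         1.00000000e+00]])}
{'t': 0.1, 'joint_positions': array([ 1.22987144e+00,  8.78766610e-02,  1.37207903e+00, -9.78155025e-06,
        1.68360416e+00, -1.03091538e-01]), 'dq': array([ 4.39107850e-04, -8.36894046e-04, -3.14554096e-03,  5.79656328e-05,
       -2.92523330e-04, -6.20646403e-04]), 'tau': array([ 1.22646867e-03, -3.41249299e+01, -3.03302658e+01,  7.19061820e-02,
        3.04320536e-02, -8.69444216e-05]), 'tcp_pos': array([129.41728788, 534.05302346, 204.43587297]), 'tcp_rot': array([-2.11835782e-04,  1.18637085e-01,  9.92937196e-01, -9.60524748e-04]), 'ft_force': array([0.59072042, 0.66356957, 0.23912285]), 'moment': array([ 0.02470273, -0.0176655 , -0.01856999]), 'finger_gap': 93.62456924370085} 18.8
```

View pics/top0.png

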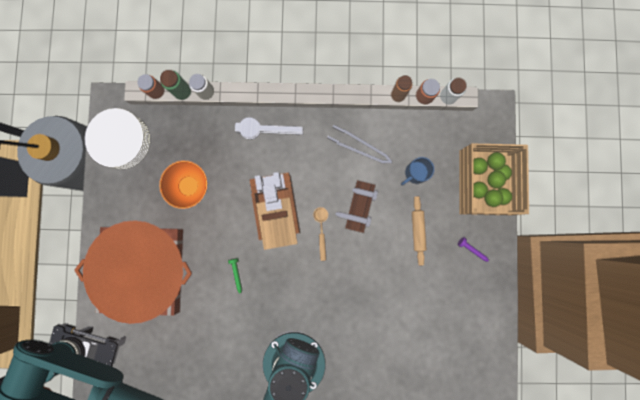

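View pics/side0.png

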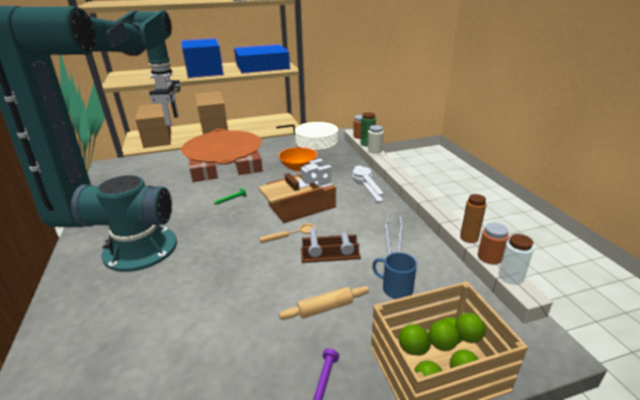

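The top view shows the robot at the bottom, the box at (275,210) and the rack at (358,206). The pins that could be taken for the long one are:
- grey, near: (352,218)
- grey, far: (364,192)
- green look-alike: (236,275)
- purple look-alike: (473,249)

Only the two grey pins in the rack qualify. A close crop should show which is longer.

```bash
python3 - <<'E'
from h import *
a=cv2.imread('pics/top0.png'); b=cv2.imread('pics/side0.png')
A=cv2.resize(a[160:255,240:390],None,fx=5,fy=5,interpolation=cv2.INTER_CUBIC)
cv2.imwrite('pics/c1.png',A)
B=cv2.resize(b[150:270,250:410],None,fx=5,fy=5,interpolation=cv2.INTER_CUBIC)
cv2.imwrite('pics/c2.png',B)
W=cloud('top',np.load('pics/top0.npy'))
for u,v in [(352,218),(364,192),(275,230),(272,216),(270,190),(322,214),(322,250),(300,300)]: print(u,v,W[v,u].round(1))
W=cloud('side',np.load('pics/side0.npy'))
for u,v in [(315,240),(347,240),(200,300)]: print(u,v,W[v,u].round(1))
E
```

```text
352 218 [ 488.  -182.2   54.8]
364 192 [ 574.  -219.9   59.4]
275 230 [443.7  65.1  90.5]
272 216 [487.3  71.6 126.4]
270 190 [nan nan nan]
322 214 [500.6 -83.1   4.4]
322 250 [379.8 -85.8  18.2]
300 300 [209.7 -15.2  -1.9]
315 240 [ 488.6 -200.7   55.7]
347 240 [ 574.7 -229.1   54.8]
200 300 [ 160.4 -279.6    2.7]
```

View pics/c1.png

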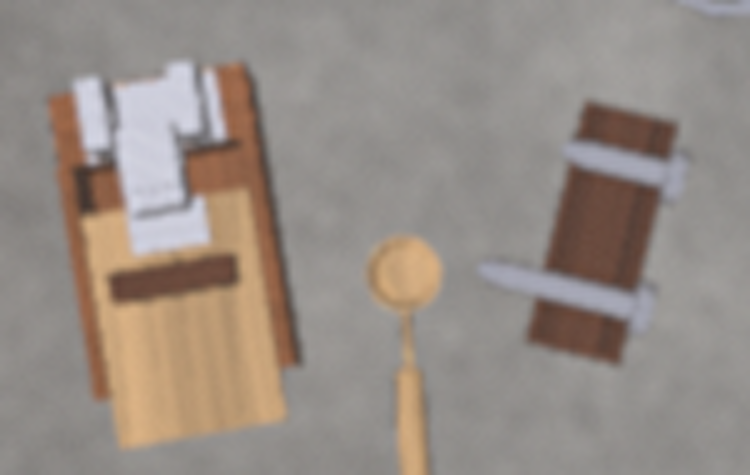

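View pics/c2.png

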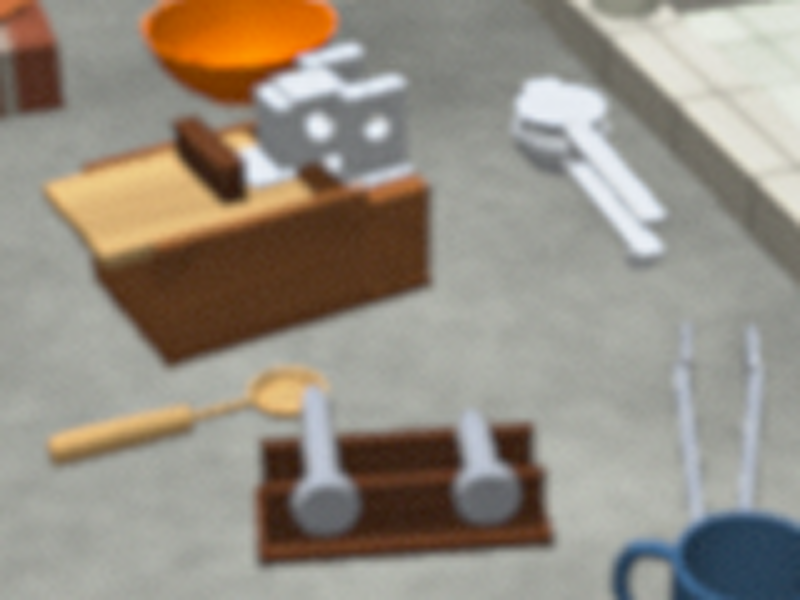

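The near grey pin is the long one: nose at crop (480,270), i.e. top px (336,214), head at (368,221). The far pin is the short one. Next I'll fit the box, lid and rack models to the image edges.

```bash
cat > fit.py <<'E'
from h import *
from scipy.optimize import minimize
from scipy.ndimage import map_coordinates
def seg(a,b,n=40): 
    t=np.linspace(0,1,n)[:,None]; return np.array(a)*(1-t)+np.array(b)*t
def rect(x0,x1,y0,y1,z): 
    c=[(x0,y0,z),(x1,y0,z),(x1,y1,z),(x0,y1,z)]; return [seg(c[i],c[(i+1)%4]) for i in range(4)]
def tow(L,p):
    c,s=np.cos(p[2]),np.sin(p[2]); return np.c_[L[:,0]*c-L[:,1]*s+p[0],L[:,0]*s+L[:,1]*c+p[1],L[:,2]]
def gradimg(im,s):
    L=cv2.GaussianBlur(im,(0,0),s).astype(np.float32)
    gx=cv2.Scharr(L,cv2.CV_32F,1,0);gy=cv2.Scharr(L,cv2.CV_32F,0,1)
    return gx,gy
def score(n,G,segs,p):
    tot=0
    for S in segs:
        q=proj(n,tow(S,p)); d=q[-1]-q[0]; l=np.hypot(*d)+1e-6; nx,ny=-d[1]/l,d[0]/l
        g=0
        for c in range(3):
            gx=map_coordinates(G[0][...,c],[q[:,1],q[:,0]],order=1);gy=map_coordinates(G[1][...,c],[q[:,1],q[:,0]],order=1)
            g=g+(gx*nx+gy*ny)**2
        tot+=np.sqrt(g).mean()*l
    return tot
def fit(n,im,segs,p0):
    p=np.array(p0,float)
    for s in (2.0,1.0):
        G=gradimg(im,s); best=None
        for dx in (-5,0,5):
            for dy in (-5,0,5):
                r=minimize(lambda q:-score(n,G,segs,[p[0]+q[0],p[1]+q[1],p[2]+q[2]/100]),[dx,dy,0],method='Nelder-Mead',options=dict(initial_simplex=[[dx,dy,0],[dx+3,dy,0],[dx,dy+3,0],[dx,dy,4]],xatol=.02,fatol=1))
                if best is None or r.fun<best.fun: best=r
        p=p+best.x*[1,1,.01]
    return p,-best.fun
# box frame origin = fork hole axis centre (x), box centre y
XF=22
boxT=rect(-175,25,-65,65,92)[3:]+[seg((-175,-65,92),(0,-65,92)),seg((-175,65,92),(0,65,92)),seg((25,-65,82),(25,65,82))]
forkT=rect(-XF,XF,-37,-21,146)+rect(-XF,XF,21,37,146)
forkS=[seg((-XF,-37,82),(-XF,-37,146)),seg((XF,-37,82),(XF,-37,146)),seg((-XF,-37,146),(XF,-37,146))]
boxS=[seg((-175,-65,0),(25,-65,0)),seg((-175,-65,0),(-175,-65,85)),seg((25,-65,0),(25,-65,82)),seg((-175,-65,92),(-20,-65,92))]
def bar(x): return rect(x-10,x+10,-40,40,123)
rackT=rect(-85,85,-26,-16,48)+rect(-85,85,16,26,48)+rect(-85,85,-33,33,10)
E
python3 - <<'E'
from fit import *
t=cv2.imread('pics/top0.png'); s=cv2.imread('pics/side0.png')
p0=[555,58,.17]
pt,f=fit('top',t,boxT[1:]+forkT,p0); print('box top',pt.round(3),f)
ps,f=fit('side',s,forkS+boxS,pt); print('box side',ps.round(3),f)
for n,im,p in(('top',t,pt),('side',s,ps)):
    G=gradimg(im,1.)
    xs=np.arange(-160,-70,.5)
    sc=[score(n,G,(bar(x) if n=='top' else bar(x)[2:]),p) for x in xs]; i=np.argsort(sc)[::-1][:4]; print('bar',n,xs[i],np.array(sc)[i].round(0))
rt,f=fit('top',t,rackT,[531,-201,-.22]); print('rack top',rt.round(3),f)
rs,f=fit('side',s,rackT[:1]+rackT[4:7]+rackT[8:9],rt); print('rack side',rs.round(3),f)
def draw(im,n,L,p,c,k=4):
    for S in L: cv2.polylines(im,[((proj(n,tow(S,p))+.5)*k-.5).round().astype(int)],0,c,1)
T=cv2.resize(t,None,fx=4,fy=4,interpolation=cv2.INTER_CUBIC);S=cv2.resize(s,None,fx=4,fy=4,interpolation=cv2.INTER_CUBIC)
draw(T,'top',boxT[1:]+forkT,pt,(0,255,0));draw(T,'top',rackT,rt,(0,255,255))
draw(S,'side',forkS+boxS,ps,(0,255,0));draw(S,'side',rackT,rs,(0,255,255))
cv2.imwrite('pics/f.png',np.vstack([T[660:1000,960:1560],S[600:1080,1000:1600]])[:,:][:820]); 
A=np.hstack([T[660:1010,980:1530],S[620:1060,1020:1470][:350]]);cv2.imwrite('pics/f.png',cv2.resize(np.vstack([T[660:1010,980:1540],np.zeros((4,560,3),np.uint8),S[620:1070,1000:1560]]),None,fx=.745,fy=.745))
E
```

```text
Traceback (most recent call last):
  File "fit.py", line 30, in fit
    r=minimize(lambda q:-score(n,G,segs,[p[0]+q[0],p[1]+q[1],p[2]+q[2]/100]),[dx,dy,0],method='Nelder-Mead',options=dict(initial_simplex=[[dx,dy,0],[dx+3,dy,0],[dx,dy+3,0],[dx,dy,4]],xatol=.02,fatol=1))
  File "fit.py", line 30, in <lambda>
    r=minimize(lambda q:-score(n,G,segs,[p[0]+q[0],p[1]+q[1],p[2]+q[2]/100]),[dx,dy,0],method='Nelder-Mead',options=dict(initial_simplex=[[dx,dy,0],[dx+3,dy,0],[dx,dy+3,0],[dx,dy,4]],xatol=.02,fatol=1))
                         ~~~~~^^^^^^^^^^^^^^^^^^^^^^^^^^^^^^^^^^^^^^^^^^^^^^
  File "fit.py", line 17, in score
    q=proj(n,tow(S,p)); d=q[-1]-q[0]; l=np.hypot(*d)+1e-6; nx,ny=-d[1]/l,d[0]/l
  File "h.py", line 16, in proj
    c=calibration(n);E=np.linalg.inv(np.array(c['extrinsics'],float))
ValueError: time passes only in moves, steps and waits
```

```bash
sed -i 's/^from bench import \*/from bench import *\nfrom functools import lru_cache\n_cal=calibration\ncalibration=lru_cache(None)(lambda n:_cal(n))/' h.py
cat > run1.py <<'E'
from fit import *
t=cv2.imread('pics/top0.png'); s=cv2.imread('pics/side0.png')
p0=[555,58,.17]
pt,f=fit('top',t,boxT[1:]+forkT,p0); print('box top',pt.round(3),f)
ps,f=fit('side',s,forkS+boxS,pt); print('box side',ps.round(3),f)
for n,im,p in(('top',t,pt),('side',s,ps)):
    G=gradimg(im,1.)
    xs=np.arange(-160,-70,.5)
    sc=[score(n,G,(bar(x) if n=='top' else bar(x)[2:]),p) for x in xs]; i=np.argsort(sc)[::-1][:4]; print('bar',n,xs[i],np.array(sc)[i].round(0))
rt,f=fit('top',t,rackT,[531,-201,-.22]); print('rack top',rt.round(3),f)
rs,f=fit('side',s,rackT[:1]+rackT[4:7]+rackT[8:9],rt); print('rack side',rs.round(3),f)
def draw(im,n,L,p,c,k=4):
    for S in L: cv2.polylines(im,[((proj(n,tow(S,p))+.5)*k-.5).round().astype(int)],0,c,1)
T=cv2.resize(t,None,fx=4,fy=4,interpolation=cv2.INTER_CUBIC);S=cv2.resize(s,None,fx=4,fy=4,interpolation=cv2.INTER_CUBIC)
draw(T,'top',boxT[1:]+forkT,pt,(0,255,0));draw(T,'top',rackT,rt,(0,255,255))
draw(S,'side',forkS+boxS,ps,(0,255,0));draw(S,'side',rackT,rs,(0,255,255))
cv2.imwrite('pics/f.png',cv2.resize(np.vstack([T[660:1010,980:1540],np.zeros((4,560,3),np.uint8),S[620:1070,1000:1560]]),None,fx=.745,fy=.745))
E
time python3 run1.py
```

```text
box top [5.54824e+02 7.74970e+01 2.62000e-01] 142881.52828323905
box side [5.65801e+02 8.44410e+01 1.59000e-01] 194443.22407286713
bar top [-70.5 -71.  -71.5 -72. ] [43038. 39284. 35499. 31739.]
bar side [-93.5 -94.  -93.  -94.5] [16749. 16703. 16701. 16574.]
rack top [ 5.29810e+02 -2.10783e+02 -2.22000e-01] 190306.98394892534
rack side [ 5.24195e+02 -2.12738e+02 -2.22000e-01] 188726.47488483723
real	0m33.568s
user	0m31.031s
sys	0m0.376s
```

View pics/f.png

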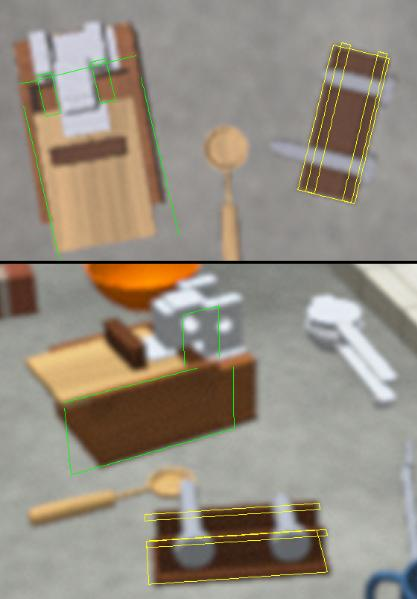

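```bash
sed -i 's/for dx in (-5,0,5)/for dx in (-8,0,8)/;s/for dy in (-5,0,5)/for dy in (-8,0,8)/' fit.py
cat > ray.py <<'E'
from h import *
def at(n,u,v,z):
    c=calibration(n);E=np.array(c['extrinsics'],float)
    r=cv2.undistortPointsIter(np.array([[[u,v]]],float),np.array(c['K']),np.array([c['k1'],0,0,0],float),None,None,(3,50,1e-9))[0,0]
    d=E[:3,:3]@np.array([r[0],r[1],1]);o=E[:3,3]; return (o+d*(z-o[2])/d[2]).round(1)
E
python3 - <<'E'
from ray import *
cT=lambda U,V:((U+.5)/5-.5+240,(V+.5)/5-.5+160); cS=lambda U,V:((U+.5)/5-.5+250,(V+.5)/5-.5+150)
for nm,U,V,z in [('right wall far',243,65,82),('left far',50,98,82),('right near',298,365,92),('left near',95,400,92),('cheekL far left',75,80,146),('cheekR far right?',195,60,146),('barL',110,290,123),('barR',238,265,123),('nose',480,270,45),('headc',645,308,45),('stubnose',568,150,45),('rack fl',587,102,48),('rack fr',677,122,48),('rack nl',530,342,48),('rack nr',620,362,48)]:
    print('T',nm,at('top',*cT(U,V),z))
for nm,U,V,z in [('hole1',320,127,122),('hole2',377,128,122),('far low',430,282,0),('near low',172,362,0),('far top',428,188,82),('headL',327,505,45),('headS',487,495,45),('rack front low l',262,560,0),('rack front low r',552,543,0)]: print('S',nm,at('side',*cS(U,V),z))
E
```

```text
T right wall far [630.1  28.7  82. ]
T left far [606.1 153.6  82. ]
T right near [437.1 -12.5  92. ]
T left near [412.  116.4  92. ]
T cheekL far left [610.8 127.  146. ]
T cheekR far right? [624.7  52.9 146. ]
T barL [481.7 104.5 123. ]
T barR [499.1  24.7 123. ]
T nose [ 501.6 -128.4   45. ]
T headc [ 478.8 -237.6   45. ]
T stubnose [ 582.4 -185.2   45. ]
T rack fl [ 614.3 -197.1   48. ]
T rack fr [ 602.2 -256.9   48. ]
T rack nl [ 454.9 -162.1   48. ]
T rack nr [ 443.  -221.4   48. ]
S hole1 [564.3  63.2 122. ]
S hole2 [599.7  49.  122. ]
S far low [633.5  39.4   0. ]
S near low [440.3   0.6   0. ]
S far top [628.3  27.9  82. ]
S headL [ 478.4 -233.9   45. ]
S headS [ 565.4 -254.3   45. ]
S rack front low l [ 444.1 -214.6    0. ]
S rack front low r [ 605.9 -253.9    0. ]
```

```bash
sed -i 's/^p0=.*/p0=[595,87,.21]/; s/rs,f=fit.*rt); print/rs,f=fit("side",s,rackT[:1]+rackT[4:7]+rackT[8:9],rt); print/' run1.py
python3 run1.py
```

```text
box top [5.94933e+02 8.74930e+01 2.64000e-01] 158867.52406187216
box side [5.92802e+02 8.92770e+01 1.61000e-01] 220870.54557949034
bar top [-107.  -107.5 -106.5 -108. ] [61420. 61264. 61116. 60616.]
bar side [-87.5 -88.  -70.5 -87. ] [20350. 20307. 20291. 20235.]
rack top [ 5.29807e+02 -2.10781e+02 -2.22000e-01] 190306.93444876565
rack side [ 5.24178e+02 -2.12732e+02 -2.22000e-01] 188726.47822274815
```

View pics/f.png

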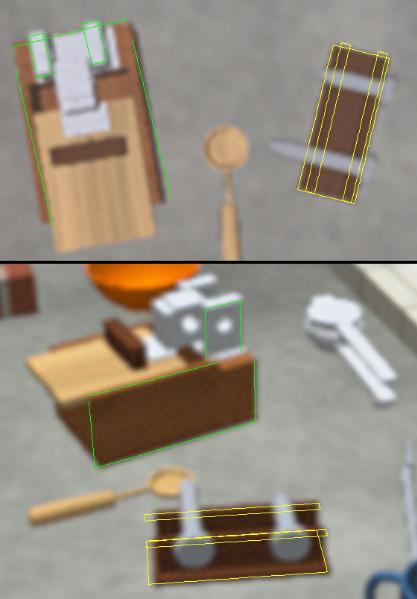

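```bash
python3 - <<'E'
s=open('fit.py').read()
s=s.replace("tot+=np.sqrt(g).mean()*l","g=np.sqrt(g); tot+=(g/(g+300)).mean()*np.sqrt(l)*100")
s=s.replace("for dy in (-8,0,8):","for dy in (-8,0,8):\n              for dw in (-5,0,5):").replace("                r=minimize","                r=minimize").replace("[dx,dy,0],method","[dx,dy,dw],method").replace("[[dx,dy,0],[dx+3,dy,0],[dx,dy+3,0],[dx,dy,4]]","[[dx,dy,dw],[dx+3,dy,dw],[dx,dy+3,dw],[dx,dy,dw+2]]").replace("fatol=1)","fatol=.05)")
open('fit.py','w').write(s)
E
python3 run1.py
```

```text
box top [5.96308e+02 8.76880e+01 2.59000e-01] 2966.252243493383
box side [5.92449e+02 8.71050e+01 1.31000e-01] 2417.6800373721094
bar top [-109.  -109.5 -108.5 -110. ] [1094. 1093. 1093. 1090.]
bar side [-70.5 -71.  -71.5 -72. ] [443. 441. 439. 436.]
rack top [ 5.29516e+02 -2.08701e+02 -2.16000e-01] 3215.775397264508
rack side [ 5.24858e+02 -2.10088e+02 -2.14000e-01] 2077.266547617039
```

View pics/f.png

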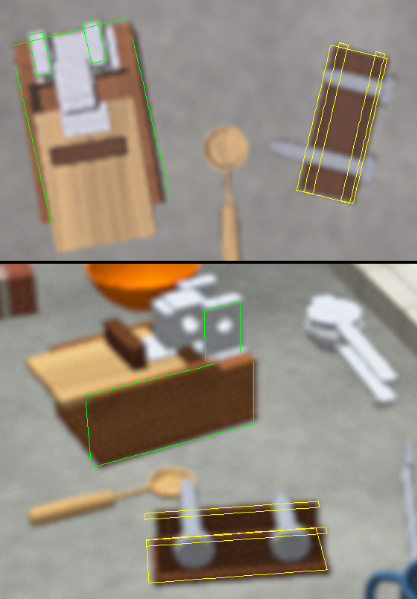

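drive_tool([
  [0.361,-0.47,0.0,0,0,-1.136,0],
  [0.361,-0.47,0.0,0,0,-1.136,0],
  [0.361,-0.47,0.0,0,0,-1.136,0],
  [0.361,-0.47,0.0,0,0,-1.136,0],
  [0.361,-0.47,0.0,0,0,-1.136,0],
  [0.361,-0.47,0.0,0,0,-1.136,0],
  [0.361,-0.47,0.0,0,0,-1.136,0],
  [0.361,-0.47,0.0,0,0,-1.136,0],
])

```text
t: 1.1
tcp_pos: [434.5, 136.0, 204.3]
tcp_rot: [-0.001, 0.634, 0.773, -0.001]
ft_force: [0.5, 1.2, 0.5]
finger_gap: 46.6
```

```bash
python3 - <<'E'
from h import *
W=cloud('top',np.load('pics/top0.npy'))
W2=W[160:255,240:300]
d=(W2-np.array([490.4,64.6,0])); c,s=np.cos(.197),np.sin(.197)
X=d[...,0]*c+d[...,1]*s; Y=-d[...,0]*s+d[...,1]*c
for x in range(-20,60,4):
    m=(abs(X-x)<2)&(abs(Y)<12); print(x, np.nanmedian(W2[...,2][m]).round(1), np.isnan(W2[...,2][m]).sum(), end=' | ')
E
```

```text
-20 92.8 0 | -16 92.5 0 | -12 92.2 0 | -8 124.9 0 | -4 126.3 0 | 0 124.6 0 | 4 124.3 0 | 8 123.5 0 | 12 92.6 0 | 16 91.9 0 | 20 89.9 0 | 24 96.7 0 | 28 96.2 0 | 32 95.3 0 | 36 92.4 0 | 40 96.7 0 | 44 141.8 0 | 48 142.1 0 | 52 143.3 0 | 56 146.2 0 |
```

drive_tool([
  [0.056,-0.0714,0,0,0,0,0],
  [0.056,-0.0714,0,0,0,0,0],
  [0.056,-0.0714,-0.03,0,0,0,0],
  [0.056,-0.0714,-0.06,0,0,0,0],
  [0.056,-0.0714,-0.085,0,0,0,0],
  [0.056,-0.0714,-0.1,0,0,0,0],
  [0.056,-0.0714,-0.1,0,0,0,0],
  [0.056,-0.0714,-0.1,0,0,0,0],
], squeeze=20)

```text
t: 2.1
tcp_pos: [491.3, 64.6, 105.4]
tcp_rot: [-0.0, 0.634, 0.773, -0.0]
ft_force: [-0.0, 1.6, 0.1]
finger_gap: 47.3
```

drive_tool([
  [0,0,0,0,0,0,0.5],
  [0,0,0,0,0,0,0.8],
  [0,0,0,0,0,0,1],
  [0,0,0,0,0,0,1],
  [0,0,0,0,0,0,1],
  [0,0,0,0,0,0,1],
  [0,0,0,0,0,0,1],
  [0,0,0,0,0,0,1],
])

```text
t: 3.1
tcp_pos: [490.5, 64.4, 105.9]
tcp_rot: [-0.001, 0.634, 0.773, -0.001]
ft_force: [-4.6, -0.8, 5.6]
finger_gap: 19.5
```

drive_tool([
  [0.005,0.001,0,0,0,0,1],
  [0.01,0.002,0,0,0,0,1],
  [0.015,0.003,0,0,0,0,1],
  [0.02,0.004,0,0,0,0,1],
  [0.025,0.005,0,0,0,0,1],
  [0.0294,0.0059,0,0,0,0,1],
  [0.0294,0.0059,0,0,0,0,1],
  [0.0294,0.0059,0,0,0,0,1],
], squeeze=40)

```text
t: 4.1
tcp_pos: [519.7, 70.2, 105.9]
tcp_rot: [-0.001, 0.634, 0.773, -0.001]
ft_force: [-3.0, -1.8, 3.9]
finger_gap: 19.7
```

drive_tool([
  [0.001,0.0002,0,0,0,0,1],
  [0.001,0.0002,0,0,0,0,1],
  [0.002,0.0004,0,0,0,0,1],
  [0.002,0.0004,0,0,0,0,1],
  [0.003,0.0006,0,0,0,0,1],
  [0.003,0.0006,0,0,0,0,1],
  [0.004,0.0008,0,0,0,0,1],
  [0.004,0.0008,0,0,0,0,1],
])

```text
t: 5.1
tcp_pos: [523.6, 71.0, 105.9]
tcp_rot: [-0.001, 0.634, 0.773, -0.001]
ft_force: [-4.8, -0.9, 3.6]
finger_gap: 19.5
```

drive_tool([
  [0.0005,0.0001,0,0,0,0,1],
  [0.001,0.0002,0,0,0,0,1],
  [0.001,0.0002,0,0,0,0,1],
  [0.0015,0.0003,0,0,0,0,1],
  [0.002,0.0004,0,0,0,0,1],
  [0.002,0.0004,0,0,0,0,1],
  [0.002,0.0004,0,0,0,0,1],
  [0.002,0.0004,0,0,0,0,1],
])

```text
t: 6.1
tcp_pos: [525.5, 71.4, 105.9]
tcp_rot: [-0.001, 0.634, 0.773, -0.001]
ft_force: [-4.8, -1.7, 4.1]
finger_gap: 19.5
```

drive_tool([
  [0.0005,0.0001,0,0,0,0,1],
  [0.001,0.0002,0,0,0,0,1],
  [0.001,0.0002,0,0,0,0,1],
  [0.0015,0.0003,0,0,0,0,1],
  [0.002,0.0004,0,0,0,0,1],
  [0.002,0.0004,0,0,0,0,1],
  [0.002,0.0004,0,0,0,0,1],
  [0.002,0.0004,0,0,0,0,1],
])

```text
t: 7.1
tcp_pos: [525.5, 71.4, 105.9]
tcp_rot: [-0.002, 0.634, 0.773, -0.003]
ft_force: [-10.4, -3.0, 6.8]
finger_gap: 19.0
```

drive_tool([
  [-0.001,-0.0002,0,0,0,0,1],
  [-0.002,-0.0004,0,0,0,0,1],
  [-0.003,-0.0006,0,0,0,0,1],
  [-0.0038,-0.0007,0,0,0,0,1],
  [-0.0038,-0.0007,0,0,0,0,1],
  [-0.0038,-0.0007,0,0,0,0,1],
  [-0.0038,-0.0007,0,0,0,0,1],
  [-0.0038,-0.0007,0,0,0,0,1],
])

```text
t: 8.1
tcp_pos: [523.4, 70.9, 105.9]
tcp_rot: [-0.001, 0.634, 0.773, -0.001]
ft_force: [5.2, 1.4, -3.4]
finger_gap: 19.9
```

drive_tool([
  [0,0,0,0,0,0,0.5],
  [0,0,0,0,0,0,0],
  [0,0,0,0,0,0,0],
  [0,0,0,0,0,0,0],
  [0,0,0.03,0,0,0,0],
  [0,0,0.06,0,0,0,0],
  [0,0,0.09,0,0,0,0],
  [0,0,0.1,0,0,0,0],
])

```text
t: 9.1
tcp_pos: [524.3, 71.0, 208.2]
tcp_rot: [0.001, 0.634, 0.773, -0.0]
ft_force: [-0.1, 0.4, 0.6]
finger_gap: 47.0
```

drive_tool([
  [-0.0403,-0.272,-0.05,0,0,-0.412,0],
  [-0.0403,-0.272,-0.05,0,0,-0.412,0],
  [-0.0403,-0.272,-0.05,0,0,-0.412,0],
  [-0.0403,-0.272,-0.05,0,0,-0.412,0],
  [-0.0403,-0.272,-0.05,0,0,-0.412,0],
  [-0.0403,-0.272,-0.05,0,0,-0.412,0],
  [-0.0403,-0.272,-0.05,0,0,-0.412,0],
  [-0.0403,-0.272,-0.05,0,0,-0.412,0],
])

```text
t: 10.1
tcp_pos: [484.3, -199.8, 158.4]
tcp_rot: [0.001, 0.778, 0.628, 0.0]
ft_force: [-0.5, 0.5, -0.3]
finger_gap: 47.1
```

```bash
python3 - <<'E'
from h import *
shot('top','top1');s,_=shot('side','side1')
B=cv2.resize(s[130:270,250:410],None,fx=5,fy=5,interpolation=cv2.INTER_CUBIC)[:600]
cv2.imwrite('pics/c3.png',B); S=state(); print(S['tcp_pos'],S['tcp_rot'])
print(proj('side',[S['tcp_pos'],[484,-201,45],[602.3,49.2,122]]))
E
```

```text
[ 484.35894287 -199.92628046  158.550173  ] [7.37460819e-04 7.78362901e-01 6.27814184e-01 1.42368560e-05]
[[312.29279557 209.3798204 ]
 [313.58303145 243.41699541]
 [325.70653494 175.05161208]]
```

View pics/c3.png

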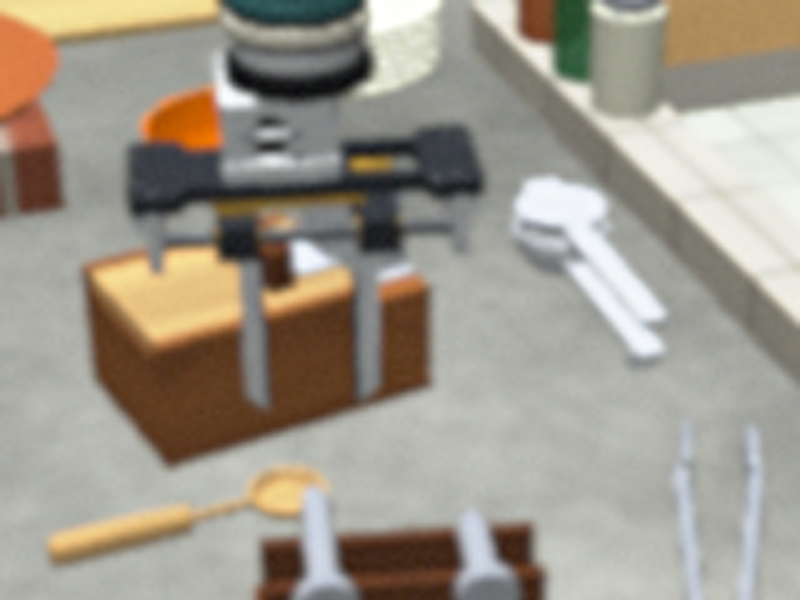

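The fingertips' midpoint, at crop (313,401), is within about 2 crop pixels (under 0.5 image px) of the predicted TCP (314,399), and the tool is over the long pin. Descending to grip it.

drive_tool([
  [0,-0.001,-0.03,0,0,0,0],
  [0,-0.001,-0.06,0,0,0,0],
  [0,-0.001,-0.085,0,0,0,0],
  [0,-0.001,-0.105,0,0,0,0],
  [0,-0.001,-0.12,0,0,0,0],
  [0,-0.001,-0.131,0,0,0,0],
  [0,-0.001,-0.131,0,0,0,0],
  [0,-0.001,-0.131,0,0,0,0],
], squeeze=30)

```text
t: 11.2
tcp_pos: [485.0, -201.2, 28.4]
tcp_rot: [0.001, 0.778, 0.628, 0.0]
ft_force: [-0.6, 0.6, 0.2]
finger_gap: 47.0
```

drive_tool([
  [0,0,0,0,0,0,0.4],
  [0,0,0,0,0,0,0.6],
  [0,0,0,0,0,0,0.8],
  [0,0,0,0,0,0,1],
  [0,0,0,0,0,0,1],
  [0,0,0,0,0,0,1],
  [0,0,0,0,0,0,1],
  [0,0,0,0,0,0,1],
])

```text
t: 12.2
tcp_pos: [485.3, -201.3, 28.6]
tcp_rot: [0.002, 0.778, 0.628, 0.001]
ft_force: [1.0, -0.7, 0.6]
finger_gap: 17.2
```

drive_tool([
  [0,0,0.02,0,0,0,1],
  [0,0,0.05,0,0,0,1],
  [0,0,0.08,0,0,0,1],
  [0.02,0.0,0.09,0,0,0.1,1],
  [0.05,0.02,0.09,0,0,0.2,1],
  [0.08,0.06,0.085,0,0,0.3,1],
  [0.11,0.1,0.08,0,0,0.413,1],
  [0.13,0.13,0.077,0,0,0.413,1],
], squeeze=40)

```text
t: 13.2
tcp_pos: [614.8, -69.4, 103.3]
tcp_rot: [-0.0, 0.632, 0.775, -0.0]
ft_force: [0.1, -1.2, -3.1]
finger_gap: 16.8
```

```bash
python3 - <<'E'
from h import *
s=state(); q=s['tcp_rot']; print(s['tcp_pos'].round(2),q.round(4),s['ft_force'].round(1),s['finger_gap'])
print('tool y angle',2*np.arctan2(q[2],q[1])-np.pi/2)
E
```

```text
[614.78 -69.37 103.31] [-4.000e-04  6.324e-01  7.746e-01 -2.000e-04] [ 0.1 -1.2 -3.1] 16.78899271307401
tool y angle 0.20143522848518192
```

drive_tool([
  [0.002,0.01,0.002,0,0,-0.004,1],
  [0.004,0.02,0.002,0,0,-0.004,1],
  [0.0053,0.0294,0.0023,0,0,-0.004,1],
  [0.0053,0.0294,0.0023,0,0,-0.004,1],
  [0.0053,0.0294,0.0023,0,0,-0.004,1],
  [0.0053,0.0294,0.0023,0,0,-0.004,1],
  [0.0053,0.0294,0.0023,0,0,-0.004,1],
  [0.0053,0.0294,0.0023,0,0,-0.004,1],
])

```text
t: 14.2
tcp_pos: [620.0, -40.2, 105.6]
tcp_rot: [-0.0, 0.634, 0.773, -0.0]
ft_force: [0.2, 0.6, -1.7]
finger_gap: 16.9
```

```bash
python3 - <<'E'
from ray import *
shot('top','top2');s,_=shot('side','side2'); t=cv2.imread('pics/top2.png')
A=cv2.resize(s[140:215,285:385],None,fx=6,fy=6,interpolation=cv2.INTER_CUBIC)
B=cv2.resize(t[160:225,240:340],None,fx=6,fy=6,interpolation=cv2.INTER_CUBIC)[:,:]
cv2.imwrite('pics/c4.png',np.vstack([A[:,:600],B])[:840]); im=np.hstack([A[:450,:400],B[:390,:400]]) if 0 else None
cv2.imwrite('pics/c4.png',cv2.resize(np.vstack([A,B]),None,fx=.71,fy=.71))
S=state(); q=S['tcp_rot'];print(S['tcp_pos'].round(2),2*np.arctan2(q[2],q[1])-np.pi/2,S['ft_force'])
p=S['tcp_pos']; a=2*np.arctan2(q[2],q[1]); y=np.array([np.cos(a),np.sin(a),0]); ax=p+[0,0,16.4]
P=[ax-29*y,ax+76*y,[602.3,49.2,122]]
k=6*.71
print('side',((proj('side',P)+.5-[285,140])*k).round(0)); print('top',((proj('top',P)+.5-[240,160])*k+[0,450*.71]).round(0))
E
```

```text
[620.05 -40.03 105.54] 0.19730411241489554 [-0.29025978 -0.44573045 -2.86881998]
side [[256. 216.]
 [185. 159.]
 [176. 151.]]
top [[334. 377.]
 [194. 402.]
 [174. 405.]]
```

View pics/c4.png

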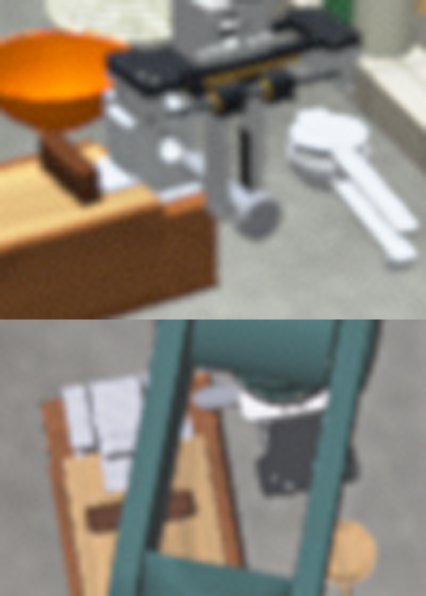

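```bash
python3 - <<'E'
from ray import *
s=cv2.imread('pics/side0.png'); g=s.sum(2).astype(float)/3
r=g[168:184,318:335]; print(r.round(0).astype(int))
m=r-165; 
s2=cv2.imread('pics/side2.png').sum(2)/3; print(s2[168:192,318:345].round(0).astype(int))
th=np.linspace(0,2*np.pi,9)[:-1]; c=[602.3,49.2,122]; X=np.array([-.9807,-.1957,0])
print(proj('side',[np.array(c)+9.75*(np.cos(t)*X+np.sin(t)*np.array([0,0,1])) for t in th]).round(1))
E
```

```text
[[203 223 230 229 218 204 199 188 173 156 146 135 131 128 129 128 126]
 [167 190 194 188 171 156 147 138 131 124 121 121 122 127 130 129 129]
 [131 145 144 140 128 122 120 118 114 115 119 119 122 130 130 130 130]
 [117 121 121 119 116 117 117 117 115 115 117 119 123 125 128 132 130]
 [117 117 119 118 117 120 128 131 128 119 117 118 123 127 131 134 133]
 [119 118 120 116 119 129 150 164 162 138 126 121 125 129 136 136 137]
 [120 119 119 118 129 155 184 205 200 167 135 121 123 135 140 140 140]
 [120 119 118 123 144 185 222 232 220 181 138 122 123 132 141 139 140]
 [119 121 122 124 147 191 224 231 208 169 134 121 124 134 143 146 145]
 [119 119 119 120 132 163 190 190 172 143 123 117 124 135 144 147 146]
 [118 119 120 118 120 131 143 145 136 124 119 121 126 134 144 149 146]
 [121 120 118 119 118 119 121 122 119 118 117 121 124 136 146 149 149]
 [128 121 121 121 117 117 118 121 120 118 120 119 125 135 148 151 150]
 [146 121 120 121 119 117 120 120 119 115 118 118 128 136 148 152 151]
 [154 122 116 120 115 116 117 118 117 120 127 137 148 158 158 154 150]
 [147 122 118 116 116 119 123 132 1
[... 2170 characters left out ...]
 206 194 188]
 [167 158 147 143 149 158 157 148 141 133 131 126 124 121 121 117 120 121
  121 122 130 152 181 198 202 195 177]
 [130 119 109 102 101 115 126 127 123 119 119 112 105  99 100 108 119 124
  127 120 120 130 159 182 188 173 144]
 [ 89  86  78  72  72  88 106 114 109 102  94  87  78  77  76  89 105 121
  127 123 118 123 143 167 166 144 115]
 [ 65  62  61  61  63  77  88  88  84  75  69  65  63  61  63  72  90 109
  124 125 124 128 139 149 143 123 106]
 [ 58  60  58  59  62  64  68  66  66  62  62  61  62  60  61  64  76  97
  121 132 136 136 134 134 124 113 104]]
[[323.1 175.7]
 [323.9 173.7]
 [325.7 172.4]
 [327.5 172.7]
 [328.2 174.4]
 [327.5 176.4]
 [325.8 177.6]
 [323.9 177.4]]
```

drive_tool([
  [-0.0004,0.002,0,0,0,0,1],
  [-0.0008,0.004,0,0,0,0,1],
  [-0.0012,0.006,0,0,0,0,1],
  [-0.0016,0.008,0,0,0,0,1],
  [-0.002,0.0098,0,0,0,0,1],
  [-0.002,0.0098,0,0,0,0,1],
  [-0.002,0.0098,0,0,0,0,1],
  [-0.002,0.0098,0,0,0,0,1],
])

```text
t: 15.3
tcp_pos: [618.1, -30.3, 105.6]
tcp_rot: [-0.0, 0.634, 0.773, -0.0]
ft_force: [-1.0, -0.4, -2.7]
finger_gap: 17.0
```

drive_tool([
  [-0.0004,0.002,0,0,0,0,1],
  [-0.0008,0.004,0,0,0,0,1],
  [-0.0012,0.006,0,0,0,0,1],
  [-0.0016,0.008,0,0,0,0,1],
  [-0.002,0.0098,0,0,0,0,1],
  [-0.002,0.0098,0,0,0,0,1],
  [-0.002,0.0098,0,0,0,0,1],
  [-0.002,0.0098,0,0,0,0,1],
])

```text
t: 16.3
tcp_pos: [616.1, -20.6, 105.5]
tcp_rot: [-0.0, 0.634, 0.773, -0.0]
ft_force: [0.5, 0.1, -2.3]
finger_gap: 17.2
```

No contact yet, and the nose should be at least 5 mm inside the mouth. Continuing.

drive_tool([
  [-0.0004,0.002,0,0,0,0,1],
  [-0.0008,0.004,0,0,0,0,1],
  [-0.0012,0.006,0,0,0,0,1],
  [-0.0016,0.008,0,0,0,0,1],
  [-0.0016,0.008,0,0,0,0,1],
  [-0.0016,0.008,0,0,0,0,1],
  [-0.0016,0.008,0,0,0,0,1],
  [-0.0016,0.008,0,0,0,0,1],
])

```text
t: 17.3
tcp_pos: [614.5, -12.7, 105.6]
tcp_rot: [-0.0, 0.634, 0.773, -0.0]
ft_force: [-0.7, -0.3, -2.4]
finger_gap: 17.5
```

drive_tool([
  [-0.0004,0.002,0,0,0,0,1],
  [-0.0008,0.004,0,0,0,0,1],
  [-0.0012,0.006,0,0,0,0,1],
  [-0.0016,0.008,0,0,0,0,1],
  [-0.0016,0.008,0,0,0,0,1],
  [-0.0016,0.008,0,0,0,0,1],
  [-0.0016,0.008,0,0,0,0,1],
  [-0.0016,0.008,0,0,0,0,1],
])

```text
t: 18.3
tcp_pos: [612.9, -4.7, 105.5]
tcp_rot: [-0.0, 0.634, 0.773, -0.0]
ft_force: [0.4, -0.2, -3.1]
finger_gap: 17.1
```

drive_tool([
  [-0.0004,0.002,0,0,0,0,1],
  [-0.0008,0.004,0,0,0,0,1],
  [-0.0012,0.006,0,0,0,0,1],
  [-0.0016,0.008,0,0,0,0,1],
  [-0.002,0.0098,0,0,0,0,1],
  [-0.0024,0.0118,0,0,0,0,1],
  [-0.0024,0.0118,0,0,0,0,1],
  [-0.0024,0.0118,0,0,0,0,1],
])

```text
t: 19.3
tcp_pos: [610.5, 7.1, 105.6]
tcp_rot: [-0.0, 0.634, 0.773, -0.0]
ft_force: [-0.0, 0.3, -2.2]
finger_gap: 17.1
```

drive_tool([
  [-0.0004,0.002,0,0,0,0,1],
  [-0.0008,0.004,0,0,0,0,1],
  [-0.0012,0.006,0,0,0,0,1],
  [-0.0016,0.008,0,0,0,0,1],
  [-0.002,0.0098,0,0,0,0,1],
  [-0.0024,0.0118,0,0,0,0,1],
  [-0.0024,0.0118,0,0,0,0,1],
  [-0.0024,0.0118,0,0,0,0,1],
])

```text
t: 20.3
tcp_pos: [608.3, 19.1, 105.7]
tcp_rot: [-0.0, 0.634, 0.773, 0.0]
ft_force: [2.3, -0.6, -3.2]
finger_gap: 17.1
```

drive_tool([
  [-0.0004,0.002,0,0,0,0,1],
  [-0.0008,0.004,0,0,0,0,1],
  [-0.0012,0.006,0,0,0,0,1],
  [-0.0016,0.008,0,0,0,0,1],
  [-0.002,0.0098,0,0,0,0,1],
  [-0.002,0.0098,0,0,0,0,1],
  [-0.002,0.0098,0,0,0,0,1],
  [-0.002,0.0098,0,0,0,0,1],
])

```text
t: 21.3
tcp_pos: [606.4, 29.1, 105.7]
tcp_rot: [-0.0, 0.634, 0.773, 0.0]
ft_force: [2.6, 0.7, -1.9]
finger_gap: 16.6
```

drive_tool([
  [-0.0003,0.0015,0,0,0,0,1],
  [-0.0006,0.003,0,0,0,0,1],
  [-0.0009,0.0045,0,0,0,0,1],
  [-0.0012,0.006,0,0,0,0,1],
  [-0.0014,0.007,0,0,0,0,1],
  [-0.0014,0.007,0,0,0,0,1],
  [-0.0014,0.007,0,0,0,0,1],
  [-0.0014,0.007,0,0,0,0,1],
])

```text
t: 22.3
tcp_pos: [605.0, 36.3, 105.7]
tcp_rot: [-0.0, 0.634, 0.773, 0.001]
ft_force: [3.6, -0.5, -2.8]
finger_gap: 16.9
```

drive_tool([
  [0,0,0,0,0,0,0.3],
  [0,0,0,0,0,0,-0.3],
  [0,0,0,0,0,0,-0.3],
  [0,0,0,0,0,0,-0.3],
  [0,0,0.02,0,0,0,-0.3],
  [0,0,0.045,0,0,0,-0.3],
  [0,0,0.07,0,0,0,-0.3],
  [0,0,0.075,0,0,0,-0.3],
])

```text
t: 23.3
tcp_pos: [606.0, 36.3, 183.1]
tcp_rot: [0.001, 0.634, 0.773, 0.002]
ft_force: [-0.1, 0.8, 0.0]
finger_gap: 61.2
```

drive_tool([
  [0.005,-0.025,0,0,0,0,0.5],
  [0.01,-0.05,0,0,0,0,1],
  [0.0135,-0.068,0,0,0,0,1],
  [0.0135,-0.068,0,0,0,0,1],
  [0.0135,-0.068,-0.02,0,0,0,1],
  [0.0135,-0.068,-0.045,0,0,0,1],
  [0.0135,-0.068,-0.07,0,0,0,1],
  [0.0135,-0.068,-0.075,0,0,0,1],
])

```text
t: 24.3
tcp_pos: [617.9, -30.5, 105.5]
tcp_rot: [-0.001, 0.634, 0.774, 0.001]
ft_force: [0.3, -0.5, 0.2]
finger_gap: 0.6
```

```bash
python3 - <<'E'
from h import *
s,_=shot('side','side3'); t,_=shot('top','top3')
A=cv2.resize(s[140:215,285:385],None,fx=6,fy=6,interpolation=cv2.INTER_CUBIC)
B=cv2.resize(t[160:225,240:340],None,fx=6,fy=6,interpolation=cv2.INTER_CUBIC)
cv2.imwrite('pics/c5.png',cv2.resize(np.vstack([A,B]),None,fx=.71,fy=.71)); S=state();print(S['tcp_pos'],S['ft_force'])
E
```

```text
[619.1479853  -30.98025282 107.65670851] [-0.15585078  0.33814067 -0.51204293]
```

View pics/c5.png

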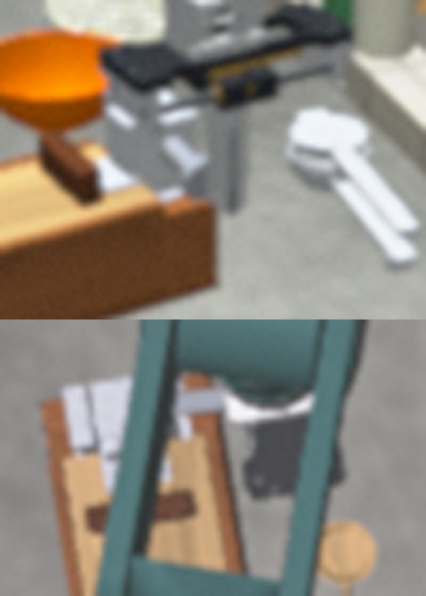

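drive_tool([
  [-0.002,0.006,-0.001,0,0,0,1],
  [-0.003,0.012,-0.001,0,0,0,1],
  [-0.004,0.017,-0.001,0,0,0,1],
  [-0.005,0.021,-0.001,0,0,0,1],
  [-0.006,0.025,-0.001,0,0,0,1],
  [-0.0067,0.029,-0.001,0,0,0,1],
  [-0.0075,0.033,-0.001,0,0,0,1],
  [-0.0075,0.033,-0.001,0,0,0,1],
])

```text
t: 25.4
tcp_pos: [614.6, -1.1, 109.1]
tcp_rot: [0.005, 0.635, 0.773, 0.002]
ft_force: [3.8, -8.0, 3.2]
finger_gap: 0.5
```

drive_tool([
  [-0.0004,0.002,0,0,0,0,1],
  [-0.0008,0.004,0,0,0,0,1],
  [-0.0012,0.006,0,0,0,0,1],
  [-0.0016,0.008,0,0,0,0,1],
  [-0.002,0.01,0,0,0,0,1],
  [-0.0024,0.012,0,0,0,0,1],
  [-0.0028,0.014,0,0,0,0,1],
  [-0.0028,0.014,0,0,0,0,1],
])

```text
t: 26.4
tcp_pos: [613.0, 11.9, 110.1]
tcp_rot: [0.008, 0.635, 0.773, 0.002]
ft_force: [3.8, -5.5, 2.7]
finger_gap: 0.6
```

drive_tool([
  [-0.0004,0.002,-0.002,0.007,0.015,0,1],
  [-0.0008,0.004,-0.003,0.007,0.015,0,1],
  [-0.0012,0.006,-0.003,0.007,0.015,0,1],
  [-0.0016,0.008,-0.003,0.007,0.015,0,1],
  [-0.002,0.01,-0.003,0.007,0.015,0,1],
  [-0.0024,0.012,-0.003,0.007,0.015,0,1],
  [-0.0024,0.012,-0.003,0.007,0.015,0,1],
  [-0.0024,0.012,-0.003,0.007,0.015,0,1],
])

```text
t: 27.4
tcp_pos: [612.0, 22.2, 109.1]
tcp_rot: [0.002, 0.635, 0.772, 0.0]
ft_force: [3.3, -6.0, 4.7]
finger_gap: 0.4
```

drive_tool([
  [-0.0002,0.001,0,0,0,0,1],
  [-0.0004,0.002,0,0,0,0,1],
  [-0.0006,0.003,0,0,0,0,1],
  [-0.0008,0.004,0,0,0,0,1],
  [-0.001,0.005,0,0,0,0,1],
  [-0.001,0.005,0,0,0,0,1],
  [-0.001,0.005,0,0,0,0,1],
  [-0.001,0.005,0,0,0,0,1],
])

```text
t: 28.4
tcp_pos: [611.2, 26.7, 109.5]
tcp_rot: [0.003, 0.635, 0.772, -0.0]
ft_force: [2.3, -4.9, 2.5]
finger_gap: 0.5
```

drive_tool([
  [-0.0002,0.001,0,0,0,0,1],
  [-0.0004,0.002,0,0,0,0,1],
  [-0.0006,0.003,0,0,0,0,1],
  [-0.0008,0.004,0,0,0,0,1],
  [-0.0008,0.004,0,0,0,0,1],
  [-0.0008,0.004,0,0,0,0,1],
  [-0.0008,0.004,0,0,0,0,1],
  [-0.0008,0.004,0,0,0,0,1],
])

```text
t: 29.4
tcp_pos: [610.5, 30.6, 109.5]
tcp_rot: [0.003, 0.635, 0.772, -0.0]
ft_force: [1.8, -4.6, 3.0]
finger_gap: 0.4
```

drive_tool([
  [-0.0002,0.001,0,0,0,0,1],
  [-0.0004,0.002,0,0,0,0,1],
  [-0.0004,0.002,0,0,0,0,1],
  [-0.0006,0.003,0,0,0,0,1],
  [-0.0006,0.003,0,0,0,0,1],
  [-0.0006,0.003,0,0,0,0,1],
  [-0.0006,0.003,0,0,0,0,1],
  [-0.0006,0.003,0,0,0,0,1],
])

```text
t: 30.4
tcp_pos: [610.5, 30.6, 109.6]
tcp_rot: [0.005, 0.636, 0.772, -0.002]
ft_force: [2.3, -10.3, 1.2]
finger_gap: 0.0
```

drive_tool([
  [-0.0004,0.002,0,0,0,0,1],
  [-0.0008,0.004,0,0,0,0,1],
  [-0.0012,0.006,0,0,0,0,1],
  [-0.0014,0.007,0,0,0,0,1],
  [-0.0014,0.007,0,0,0,0,1],
  [-0.0014,0.007,0,0,0,0,1],
  [-0.0014,0.007,0,0,0,0,1],
  [-0.0014,0.007,0,0,0,0,1],
])

```text
t: 31.4
tcp_pos: [610.5, 30.4, 109.8]
tcp_rot: [0.01, 0.637, 0.771, -0.006]
ft_force: [4.4, -19.4, 0.4]
finger_gap: 0.0
```

drive_tool([
  [0.002,-0.01,0,0,0,0,1],
  [0.006,-0.03,0,0,0,0,1],
  [0.012,-0.06,0.02,0,0,0,1],
  [0.012,-0.1,0.06,0,0,0,1],
  [-0.03,-0.14,0.1,0,0,0,1],
  [-0.08,-0.17,0.12,0,0,0,1],
  [-0.13,-0.19,0.12,0,0,0,1],
  [-0.18,-0.2,0.12,0,0,0,1],
])

```text
t: 32.4
tcp_pos: [428.8, -170.0, 229.9]
tcp_rot: [0.01, 0.637, 0.771, -0.005]
ft_force: [0.1, -0.5, -0.2]
finger_gap: -0.1
```

drive_tool([
  [-0.05,0,0,0,0,0,1],
  [-0.1,0,0,0,0,0,1],
  [-0.1,0,0,0,0,0,1],
  [-0.1,0,0,0,0,0,1],
  [-0.1,0,0,0,0,0,1],
  [-0.1,0,0,0,0,0,1],
  [-0.1,0,0,0,0,0,1],
  [-0.1,0,0,0,0,0,1],
])

```text
t: 33.4
tcp_pos: [329.0, -169.9, 229.7]
tcp_rot: [0.01, 0.637, 0.771, -0.005]
ft_force: [-0.5, -0.0, 0.0]
finger_gap: 0.7
```

```bash
python3 - <<'E'
from h import *
s,_=shot('side','side4'); t,_=shot('top','top4')
A=cv2.resize(s[140:215,285:385],None,fx=6,fy=6,interpolation=cv2.INTER_CUBIC)
B=cv2.resize(t[160:225,240:340],None,fx=6,fy=6,interpolation=cv2.INTER_CUBIC)
y=np.array([-.1957,.9807,0]);m=np.array([602.3,49.2,122])
k=6
print('side head face,nose,hole',((proj('side',[m-12*y,m+105*y,m])+.5-[285,140])*k*.71).round(0).tolist(),'top',((proj('top',[m-12*y,m+105*y,m])+.5-[240,160])*k*.71+[0,319.5]).round(0).tolist())
cv2.imwrite('pics/c6.png',cv2.resize(np.vstack([A,B]),None,fx=.71,fy=.71)); S=state();print(S['tcp_pos'],S['ft_force'])
E
```

```text
side head face,nose,hole [[183.0, 157.0], [114.0, 102.0], [176.0, 151.0]] top [[190.0, 403.0], [34.0, 430.0], [174.0, 405.0]]
[ 328.89974957 -169.92960014  229.84449731] [-1.09602598 -0.36101308 -0.47986678]
```

View pics/c6.png

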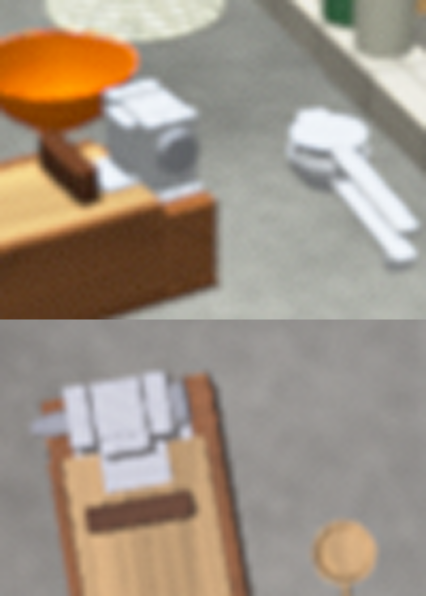

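The head sits against the cheek at side crop (179,150). The nose shows beyond the far cheek at top crop (32,425), where the model predicts (34,430). The arm is clear, so I'm handing in.

```bash
python3 -c "
from bench import *
print(hand_in())"
```

```text
the job is handed in; nothing more can be done
None
```

The lid is shut and the long pin is through the fork and lug with its head against the cheek. I handed the job in at about 33.5 s on the robot's clock, and `hand_in` gives no verdict.

**What I did:** I gripped the lid's bar, slid it forward to its stop and eased it back about 2 mm. By arm position the lid should be about 2 mm past shut, before any shift from the pin. I took the long pin from the rack (the near one) and fed it into the fork with side forces under 4 N. I then let go and pushed the head home with the closed fingers.

**Last checks:**
- **Seating:** The pin stopped dead under a 19 N push. The finger position was within about 1 mm of where I expected a seated head.
- **Pictures:** The nose shows past the far cheek within about 1 pixel of prediction, and the head is flush with the near cheek.
- **Clear of everything:** The arm is well away and the contact force reads zero. The spoon and lime squeezer look unmoved in the last crops. I did not re-check the short pin, rolling pin, tongs or mug, but I never saw contact with them.

**What disagreed:**
- **Image fit:** My automatic edge fit of the box failed, so I used hand-picked corners and the lid's stop position instead.
- **Side camera:** It put the hole about 2.6 mm from the touch-based estimate and the seated head up to 2 pixels off. I trusted touch, since the calibration is only good to about 2 mm.
- **Lid pull-back:** The arm moved only 2.1 mm of the 3.8 mm I commanded.

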